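# Fit the filter cartridge into the seed-lab dust extractor

### The arm

A 7-joint arm with a two-finger parallel gripper is mounted at the origin on the work surface. World frame = base frame: x ahead of the robot, y to its left, z up, the work surface at z = 0. Lengths are in m, angles in rad, forces in N, time in s.
With the tool pointing down it reaches from about 0.425 to 1.025 m from the base axis. Payload 3.6 kg.
Tool frame: the origin (TCP) lies at the very end of the fingers, on their centre line; the grasp point (between the pads) lies 19 mm behind it; z points along the fingers, y is the line along which they close (so a half turn about z gives the same grasp; the last joint's range is limited). The gripper opens to 85 mm and grips with 20 to 120 N. Pads are 22 mm wide; open, the fingers measure 114 mm over their backs; the gripper's body (76 mm by 85 mm) begins 54 mm behind the grasp point. The pads swing forward as they close: fully open they stand 13 mm farther back than shut.
Start: joints at [1.2, 0.591, 0.048, 1.609, -0.033, 0.943, -0.034], TCP at [0.198, -0.697, 0.231] pointing down, gripper open.
Joint ranges: [-2.69, 2.69], [-0.47, 2.24], [-1.27, 1.36], [0.19, 2.51], [-1.53, 4.68], [0.08, 2.07], [-3.09, 3.09]. Speed limits (rad/s): [2.57, 2.57, 3.14, 3.14, 3.14, 3.14, 3.14].

### API

Orientations are given as a 3x3 rotation matrix whose columns are the frame's x, y, z axes.
In Python, from station import read_state, get_image, get_calibration, job_done gives the robot as it stands.
- The arm moves only by the shell command python3 -m jog 'ROWS' [FORCE]. ROWS is JSON, a list that holds one entry, the list of rows, each a list of 5 numbers: the opening, from 0 (shut) to 1 (fully open), then the shift along the tool's x, y, z in cm, then the turn about the tool's z in degrees. In form: [[[gripper, tx, ty, tz, spin], ...]]. A call has 1 to 10 rows; each row shifts and turns the commanded pose from where the row before left it, along the tool's axes as they then stand; what a row does not reach is not made up. A row lasts 1/12 s, in which the tool goes at most 41.7 mm and 7.16 degrees, less where a joint would pass 70% of its speed; a pose out of reach is approached as far as the arm can. A call is refused whole if a number of a shift passes 4.17 or a number of a turn 7.16, either way. A call with a gripper value outside its range is refused whole. The fingers move at their own pace and stop on an object; FORCE is the grip in N (left out, the last holds). Time passes only in rows, so rows that do not move let the fingers close. It gives the time, the measured TCP pose, the force, the opening and the grip force at its end, in the units of the state.
- read_state(): the state, without advancing time (a new reading comes with each control period).
- get_image(name): name is "scene" or "top" or "wrist"; returns the picture (420x560x3 uint8, red, green, blue); there is no depth.
- get_calibration(name): a dict with "intrinsics" (3x3 intrinsics, pixels), "rvec" (rotation vector, rad) and "tvec" (3), from world to camera coordinates, as OpenCV has them. Camera axes: x right, y down, z forward; pixel columns grow to the right and rows downward; lengths in m; the calibration is good to about 2 mm. A picture is of the moment at which its call begins: read the wrist's pose just before it. get_calibration takes no time and is no camera call; for the wrist camera it gives the pose at the moment of the call.
- job_done(): hands the job in; it is judged then, once.
The state is a dict: "clock": time; "joints": joint angles; "joint_vel": joint speeds; "joint_efforts": joint torques, N m; "ee_pos": TCP position; "tool_rot": TCP orientation; "ft_force": force on the tool from outside, world axes, zero at the start; "wrist_torque": the same for the moment, N m; "gripper_width": finger opening in m; "finger_force": force on a finger pad.
Only numpy, scipy, OpenCV 4.12 (cv2) and the standard library are available. Lean on these libraries where they do the work, as an engineer would, in place of code of your own. Each camera call takes 0.05 s, during which the arm holds its last target. There are 200 camera calls.

### The job

Fit the longer of the two white filter cartridges into the bay of the grey dust extractor: hook one end under the steel lip, then lower the other end by its grip, without letting it drop, until the cartridge lies flat on the bay floor with its end under the lip. Leave the shorter cartridge where it lies.

Things in the scene. Friction and masses are not known exactly. Their poses are not given: they have to be found in the camera images.
- filter_grip (a point): Centre of the grip fin of the longer cartridge: flat white plate 150 (own x) x 90 (y) x 8 mm with brown pleats, 0.13-0.25 kg, lying flat on the bench, fin up (z). Both ends alike. The fin stands mid-plate: 50 long (x), 14 thick (y), 40 high, 8 to 48 mm above the underside; this point is half-way up it, 28 mm above the underside, over the centre of mass.
- extractor: Grey extractor, fixed; origin on the bench under its bay's centre, z up. Open-topped bay 164 (x) x 110 mm (y), floor 30 mm above bench; side and +x walls 14 thick, tops 52 above bench. At the -x end (robot side) a steel lip, full width, covers x -82 (end wall) to -58 mm, underside 58, top 63 above bench. Fan housing 66 high from y -69 to -194 mm.
- short_filter_grip (a point): Centre of the grip fin of the shorter cartridge, to be left alone: same look, width, thickness and fin, but only 100 mm long (own x). This point is 28 mm above its underside.
Things that resemble listed ones, but are neither listed nor needed, are in the scene too. What is shaped like the part that bears filter_grip but blue is not meant.

How it is judged:
By the outcome, as a careful person would: the job done as asked, in the order asked, and still so for the second after the job is handed in, with the robot touching nothing.
It also fails if it takes over 38 s, if anything falls off the work surface, if the arm or the gripper's body presses on something with over 40 N, if the wrist force passes 120 N, or if a joint passes its speed limit or range.

## Working session

There is one attempt and no reset: what is moved stays moved. The work goes in short steps, Python scripts to look and compute and a shell command to move; the robot and the scene stay as the last step left them, time stands still between calls to the robot, and variables do not carry over. Pictures are saved under pics/ and viewed, at most 12 in all, crops included, and the job is handed in when it is done.

```bash
mkdir -p pics; ls
cat > h.py <<'E'
import numpy as np,cv2
from station import *
def snap(n,f):
    im=get_image(n); cv2.imwrite('pics/'+f,im[:,:,::-1]); return im
def ray(n,uv,z,cal=None):
    c=cal or get_calibration(n);K=np.array(c['intrinsics'],float);R=cv2.Rodrigues(np.array(c['rvec'],float))[0];t=np.array(c['tvec'],float).ravel()
    d=R.T@np.linalg.inv(K)@np.array([uv[0],uv[1],1.]);o=-R.T@t
    return o+d*(z-o[2])/d[2]
def proj(n,P,cal=None):
    c=cal or get_calibration(n)
    return cv2.projectPoints(np.array(P,float).reshape(-1,1,3),np.array(c['rvec'],float),np.array(c['tvec'],float),np.array(c['intrinsics'],float),None)[0].reshape(-1,2)
E
python3 - <<'E'
from h import *
a=snap('top','top1.png');b=snap('scene','scene1.png')
s=read_state();print(s['ee_pos'],s['tool_rot'],s['clock'],s['ft_force'])
E
```

```text
pics
[ 0.19793992 -0.69667185  0.23024834] [[ 9.61917566e-01  2.73338980e-01 -6.31270986e-04]
 [ 2.73339699e-01 -9.61915605e-01  1.94368110e-03]
 [-7.59456041e-05 -2.04221241e-03 -9.99997912e-01]] 0.1 [ 0.96120014 -0.87649691 -0.00889067]
```

View pics/top1.png

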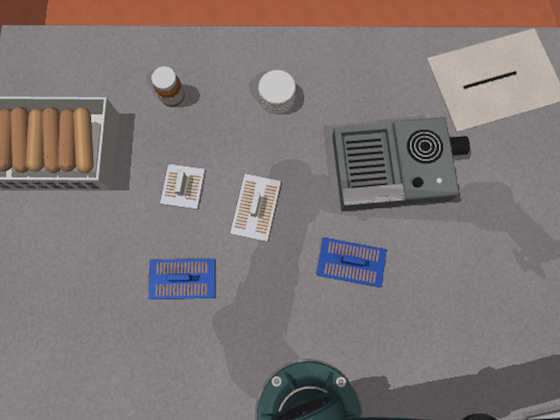

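View pics/scene1.png

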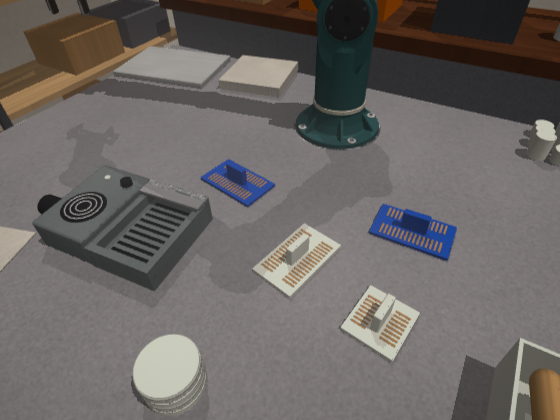

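The top view shows two white cartridges: A at (256,207), about 60 px long, and B at (183,187), about 40 px long. Blue ones lie at (182,279) and (352,262), and are not meant. A is the longer white one. The extractor is at (395,165): bay at (368,160), lip at (373,195), fan at (425,150). The scene view agrees: A (297,259), B (380,320). I'll enlarge to confirm A and measure.

Run:
```python
from h import *
a=cv2.imread('pics/top1.png')
c=a[110:225,150:475]; cv2.imwrite('pics/crop1.png',cv2.resize(c,None,fx=2.4,fy=2.4,interpolation=cv2.INTER_CUBIC))
s=cv2.imread('pics/scene1.png'); cv2.imwrite('pics/crop2.png',cv2.resize(s[155:290,30:220],None,fx=4,fy=4,interpolation=cv2.INTER_CUBIC))
hsv=cv2.cvtColor(a,cv2.COLOR_BGR2HSV)
for n,(x0,y0,x1,y1) in dict(A=(222,168,290,248),B=(155,160,212,214)).items():
    m=np.zeros(a.shape[:2],np.uint8); sub=hsv[y0:y1,x0:x1]
    m[y0:y1,x0:x1]=((sub[...,2]>150)|((sub[...,1]>60)&(sub[...,2]>90))).astype(np.uint8)*255
    m=cv2.morphologyEx(m,cv2.MORPH_CLOSE,np.ones((5,5)))
    k=max(cv2.findContours(m,0,1)[0],key=cv2.contourArea)[:,0]
    P=np.array([ray('top',p,0.008)[:2] for p in k])
    (cx,cy),(w,h),ang=cv2.minAreaRect((P*1000).astype(np.float32)); bx=cv2.boxPoints(((cx,cy),(w,h),ang))
    e=bx[1]-bx[0];f=bx[2]-bx[1]; l=e if np.hypot(*e)>np.hypot(*f) else f
    print(n,cx,cy,w,h,'long axis deg',np.degrees(np.arctan2(l[1],l[0])))
```

```text
A 459.47943115234375 124.17020416259766 89.61014556884766 151.44683837890625 long axis deg -11.794415
B 509.98321533203125 300.633056640625 89.62386322021484 101.22631072998047 long axis deg -7.897291
```

View pics/crop1.png

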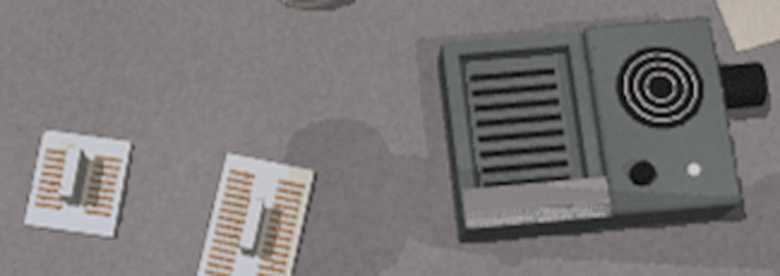

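View pics/crop2.png

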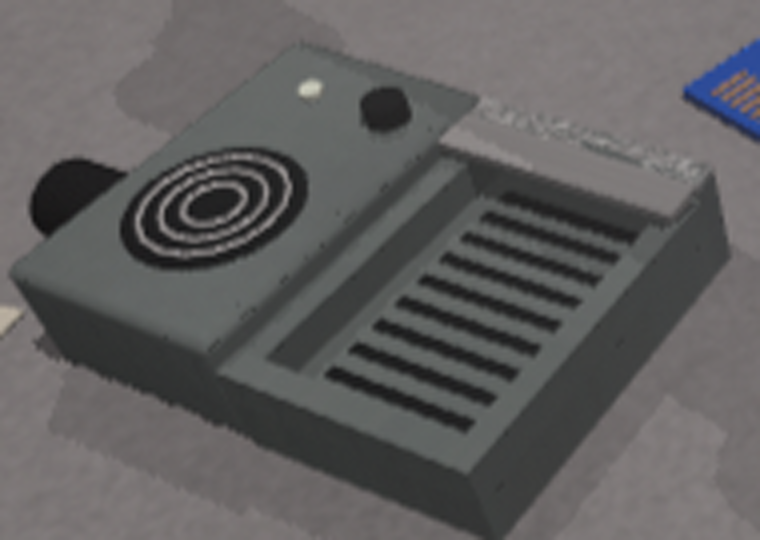

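The crop confirms A (151 × 90 mm measured; B 101 × 90) as the longer cartridge. Bay corners are visible in both crops: outer far-left at (442,47) and inner rim at (461,54)/(570,47) in crop 1, outer corners at (468,472)/(218,375) in crop 2. Lip inner edge is at (463,190)–(607,178) in crop 1.

Run:
```python
from h import *
from scipy.optimize import least_squares
T=lambda x,y:(150+(x+.5)/2.4-.5,110+(y+.5)/2.4-.5); S=lambda x,y:(30+(x+.5)/4-.5,155+(y+.5)/4-.5)
obs=[('top',T(442,47),(96,69,52)),('top',T(461,54),(82,55,52)),('top',T(570,47),(82,-55,52)),
('top',T(713,17),(96,-194,66)),('top',T(463,190),(-58,69,63)),('top',T(607,178),(-58,-69,63)),
('scene',S(468,472),(96,69,52)),('scene',S(218,375),(96,-69,52)),('scene',S(12,272),(96,-194,66)),('scene',S(687,218),(-58,69,63))]
W=[ray(n,p,l[2]/1000)[:2]*1000 for n,p,l in obs]; L=np.array([o[2][:2] for o in obs],float)
def f(q):
    c,s=np.cos(q[2]),np.sin(q[2]); return ((L@np.array([[c,s],[-s,c]])+q[:2])-W).ravel()
r=least_squares(f,[560,-130,0],loss='soft_l1',f_scale=3)
print(r.x[:2],np.degrees(r.x[2])); print(f(r.x).reshape(-1,2).round(1))
# cartridge fin from scene, edges
s=cv2.imread('pics/scene1.png');hsv=cv2.cvtColor(s,cv2.COLOR_BGR2HSV);m=np.zeros(s.shape[:2],np.uint8)
sub=hsv[215:300,245:348];m[215:300,245:348]=((sub[...,2]>140)|((sub[...,1]>60)&(sub[...,2]>90)))*255
m=cv2.morphologyEx(m,cv2.MORPH_CLOSE,np.ones((5,5)));k=max(cv2.findContours(m,0,1)[0],key=cv2.contourArea)[:,0]
print(cv2.minAreaRect(np.array([ray('scene',p,.004)[:2]*1000 for p in k],np.float32)))
s=read_state();print(s['ee_pos'],s['joints'])
```

```text
[ 551.8881353  -138.73557663] 5.365851544724318
[[ 3.6 -0.1]
 [-1.7  3.2]
 [ 0.6  1.1]
 [ 1.4  1.7]
 [-0.8  1.6]
 [-0.4  0.9]
 [-0.8  0.5]
 [-2.5 -2.5]
 [-0.2 -7. ]
 [ 1.6 -7.2]]
((455.5555419921875, 122.53858947753906), (93.18061065673828, 152.6625518798828), 78.14195251464844)
[ 0.19793992 -0.69667185  0.23024834] [ 1.20051249  0.59202993  0.04828284  1.60970607 -0.03333322  0.94270483
 -0.03369891]
```

```bash
python3 -m jog '[[[0.6,0,0,0,6.9],[0.6,0,0,0,6.9],[0.6,0,0,0,6.9],[0.6,0,0,0,6.9],[0.6,2.6,-2.7,0,0],[0.6,2.6,-2.7,0,0],[0.6,2.6,-2.7,0,0],[0.6,2.6,-2.7,0,0],[0.6,2.6,-2.7,0,0],[0.6,2.6,-2.7,0,0]]]' 30
python3 -m jog '[[[0.6,2.6,-2.7,0,0],[0.6,2.6,-2.7,0,0],[0.6,2.6,-2.7,0,0],[0.6,-0.9,-3.8,0,0],[0.6,-0.9,-3.8,0,0],[0.6,-0.9,-3.8,0,0],[0.6,-0.9,-3.8,0,0],[0.6,-0.9,-3.8,0,0],[0.6,-0.9,-3.8,0,0],[0.6,-0.9,-3.8,0,0]]]'
python3 -m jog '[[[0.6,-0.9,-3.8,0,0],[0.6,-0.9,-3.8,0,0],[0.6,-0.9,-3.8,0,0],[0.6,-0.9,-3.8,0,0],[0.6,-0.9,-3.8,0,0],[0.6,-0.9,-3.8,0,0],[0.6,-0.9,-3.8,0,0],[0.6,-0.9,-3.8,0,0],[0.6,-0.9,-3.8,0,0],[0.6,0,0,0,0]]]'
```

```text
clock: 0.93
ee_pos: [0.3849, -0.569, 0.2308]
tool_rot: [[0.979, -0.204, -0.001], [-0.204, -0.979, 0.001], [-0.001, -0.001, -1.0]]
ft_force: [-0.5, -0.7, -0.1]
gripper_width: 0.0514
finger_force: 0.0
clock: 1.77
ee_pos: [0.4684, -0.2318, 0.231]
tool_rot: [[0.979, -0.204, -0.001], [-0.204, -0.979, 0.0], [-0.001, -0.0, -1.0]]
ft_force: [0.9, 1.2, 0.5]
gripper_width: 0.0514
finger_force: 0.0
clock: 2.6
ee_pos: [0.4591, 0.1269, 0.2315]
tool_rot: [[0.982, -0.191, 0.001], [-0.191, -0.982, 0.005], [0.0, -0.005, -1.0]]
ft_force: [0.5, 0.1, 0.6]
gripper_width: 0.0513
finger_force: 0.0
```

Run:
```python
from h import *
s=read_state();cal=get_calibration('wrist');b=snap('wrist','w1.png')
print(s['ee_pos'],s['tool_rot'][:2,0],s['clock'])
hsv=cv2.cvtColor(b,cv2.COLOR_RGB2HSV)
m=((hsv[...,2]>150)|((hsv[...,1]>60)&(hsv[...,2]>90)&(hsv[...,0]<25))).astype(np.uint8)*255
m=cv2.morphologyEx(m,cv2.MORPH_CLOSE,np.ones((9,9)))
for k in cv2.findContours(m,0,1)[0]:
    if cv2.contourArea(k)<3000: continue
    P=np.array([ray('wrist',p,0.008,cal)[:2]*1000 for p in k[:,0]],np.float32); print(cv2.boundingRect(k),cv2.minAreaRect(P))
```

```text
[0.45908601 0.12688582 0.23150086] [ 0.98164    -0.19074276] 2.6
(0, 0, 560, 420) ((411.56951904296875, 198.74923706054688), (840.9636840820312, 538.6651611328125), 85.95470428466797)
```

View pics/w1.png

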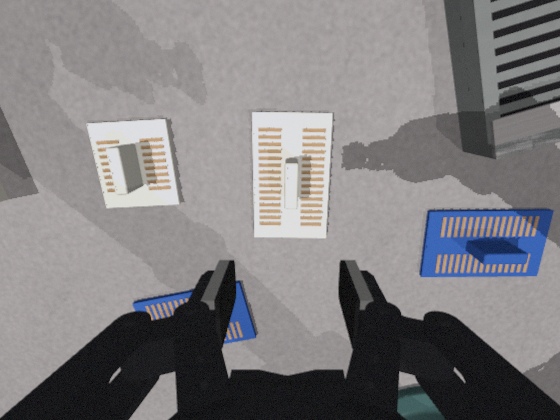

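The wrist view shows the long cartridge upright: plate corners at (252,112), (333,112), (327,238), (254,238) and fin top spanning (291,160)–(291,208). It is nearly aligned with the tool.

Run:
```python
from h import *
s=read_state();cal=get_calibration('wrist')
c=np.array([ray('wrist',p,.008,cal)[:2]*1000 for p in [(252,112),(333,112),(327,238),(254,238)]]);print(c.round(1),c.mean(0))
d=(c[0]+c[1]-c[2]-c[3])/2;print(np.hypot(*d),np.degrees(np.arctan2(d[1],d[0])))
f=[ray('wrist',p,.048,cal)[:2]*1000 for p in [(298,159),(298,208),(285,208)]];print(np.round(f,1))
R=s['tool_rot'];g=np.array([*c.mean(0),0])-s['ee_pos']*1000;print('tool shift',(R.T@g).round(1),np.degrees(np.arctan2(R[1,0],R[0,0])))
```

```text
[[541.7 145.8]
 [524.4  57.9]
 [377.   87.7]
 [394.6 177.4]] [459.44734946 117.19945219]
150.41125313715165 -11.786906231332297
[[487.  105.5]
 [435.1 115.2]
 [437.8 129. ]]
tool shift [  1.4   5.7 231.3] -11.196644240819687
```

```bash
python3 -m jog '[[[0.6,0,0,3.5,0],[0.6,0,0,3.5,0],[0.6,0,0,2,0],[0.6,0,0,0,0],[0.6,0,0,0,0],[0.6,0,0,0,0]]]'
python3 - <<'E'
from h import *
s=read_state();cal=get_calibration('wrist');b=snap('wrist','w2.png')
print(s['ee_pos'],s['tool_rot'][:2,0])
print(proj('wrist',[[.4595,.1242,.008],[.4595,.1172,.008]],cal))
hsv=cv2.cvtColor(b,cv2.COLOR_RGB2HSV)
m=((hsv[...,2]>190)|((hsv[...,1]>90)&(hsv[...,2]>90)&(hsv[...,0]<20))).astype(np.uint8)*255
m=cv2.morphologyEx(m,cv2.MORPH_CLOSE,np.ones((7,7)))
for k in cv2.findContours(m,0,1)[0]:
    if cv2.contourArea(k)<3000: continue
    P=np.array([ray('wrist',p,0.008,cal)[:2]*1000 for p in k[:,0]],np.float32); print(cv2.boundingRect(k),cv2.minAreaRect(P))
E
```

```text
clock: 3.15
ee_pos: [0.4602, 0.1169, 0.1421]
tool_rot: [[0.979, -0.205, 0.001], [-0.205, -0.979, 0.0], [0.001, -0.0, -1.0]]
ft_force: [-0.0, -0.2, 1.1]
gripper_width: 0.0515
finger_force: 0.0
[0.46018077 0.11690924 0.14212051] [ 0.97883157 -0.20466382]
[[279.02207117 203.18542202]
 [286.52204191 201.6818692 ]]
(11, 128, 126, 114) ((510.83758544921875, 299.2923583984375), (89.1737289428711, 99.13338470458984), 82.13969421386719)
(227, 117, 106, 158) ((460.7294006347656, 123.00238037109375), (89.26303100585938, 148.05885314941406), 78.29582214355469)
```

View pics/w2.png

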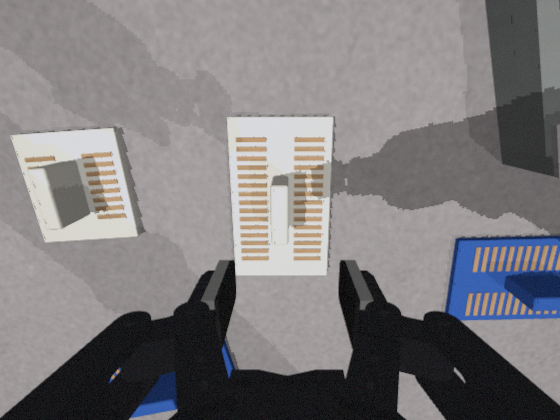

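```bash
python3 -m jog '[[[0.6,-0.1,-0.6,1,0],[0.6,0,0,3.5,0],[0.6,0,0,3.5,0],[0.6,0,0,2.8,0],[0.6,0,0,2,0],[0.6,0,0,0,0],[0.6,0,0,0,0],[0,0,0,0,0],[0,0,0,0,0],[0,0,0,0,0]]]' 30
python3 -m jog '[[[0,0,0,0,0],[0,0,0,0,0],[0,0,0,0,0],[0,0,0,0,0]]]'
```

```text
clock: 4.03
ee_pos: [0.4607, 0.1239, 0.0148]
tool_rot: [[0.979, -0.204, 0.003], [-0.204, -0.979, 0.001], [0.003, -0.002, -1.0]]
ft_force: [1.2, -1.0, 4.9]
gripper_width: 0.0156
finger_force: 3.1
clock: 4.37
ee_pos: [0.4607, 0.1239, 0.0148]
tool_rot: [[0.979, -0.204, 0.003], [-0.204, -0.979, 0.001], [0.003, -0.002, -1.0]]
ft_force: [-0.2, -0.1, 7.6]
gripper_width: 0.0139
finger_force: 30.6
```

```bash
python3 -m jog '[[[0,0,0,-1,0],[0,0,0,-2,0],[0,0,0,-3,0],[0,0,0,-3,0],[0,0,0,-2,-3.2],[0,0,0,-1,-5],[0,0,0,0,-5],[0,0,0,0,-4],[0,0,0,0,0],[0,0,0,0,0]]]'
python3 -m jog '[[[0,0.4,1.4,0,0],[0,0.9,2.7,0,0],[0,1.2,3.7,0,0],[0,1.2,3.7,0,0],[0,1.2,3.7,0,0],[0,1.2,3.7,0,0],[0,1.2,3.5,0,0],[0,1,3,0,0],[0,0.6,1.7,0,0],[0,0,0,0,0]]]'
python3 -m jog '[[[0,0,0,0,0],[0,0,0,0,0],[0,0,0,0,0]]]'
python3 - <<'E'
from h import *
print(read_state()['ee_pos']);cal=get_calibration('wrist');b=snap('wrist','w3.png')
E
```

```text
clock: 5.2
ee_pos: [0.4592, 0.1233, 0.1339]
tool_rot: [[0.996, 0.093, 0.0], [0.093, -0.996, 0.0], [0.0, -0.0, -1.0]]
ft_force: [0.2, 1.0, -2.3]
gripper_width: 0.0133
finger_force: 29.5
clock: 6.03
ee_pos: [0.5755, -0.1445, 0.1333]
tool_rot: [[0.996, 0.085, 0.002], [0.085, -0.996, -0.004], [0.002, 0.004, -1.0]]
ft_force: [-0.4, -1.3, -2.4]
gripper_width: 0.0138
finger_force: 29.7
clock: 6.28
ee_pos: [0.5731, -0.1358, 0.133]
tool_rot: [[0.995, 0.097, -0.002], [0.097, -0.995, 0.001], [-0.001, -0.001, -1.0]]
ft_force: [-0.2, -0.1, -2.1]
gripper_width: 0.0134
finger_force: 29.7
[ 0.57312504 -0.13579233  0.13298822]
```

View pics/w3.png

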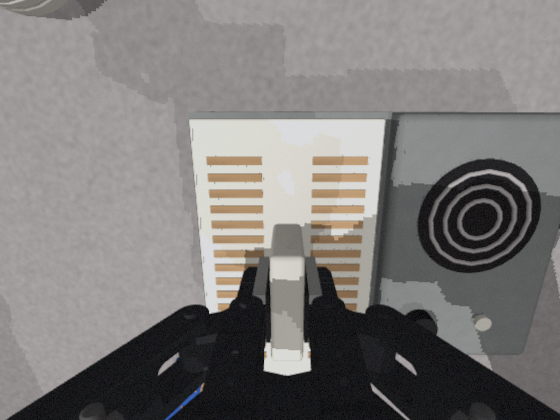

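The cartridge is held level, fin at (288,300), over the bay. Visible features: extractor outer corner (192,113), housing boundary at (392,113), housing ring centre at (480,220).

Run:
```python
from h import *
cal=get_calibration('wrist');s=read_state();print(s['ee_pos'],np.degrees(np.arctan2(s['tool_rot'][1,0],s['tool_rot'][0,0])))
th=np.radians(5.4)
loc=lambda P:(np.array([[np.cos(th),np.sin(th)],[-np.sin(th),np.cos(th)]])@(np.array(P)[:2]*1000-[552,-139.5])).round(1)
for p,z in [((192,113),.052),((388,111),.052),((396,113),.066),((559,113),.066)]: print(p,ray('wrist',p,z,cal)*1000,loc(ray('wrist',p,z,cal)))
print('tcp',loc(s['ee_pos']))
b=cv2.imread('pics/top1.png'); 
# plate far corners (193,120),(386,120): underside height of held plate
for p in [(193,120),(386,120)]: print(loc(ray('wrist',p,.126,cal)))
im=get_image('scene'); cv2.imwrite('pics/s2.png',cv2.resize(im[110:290,30:230],None,fx=3.3,fy=3.3,interpolation=cv2.INTER_CUBIC)[:,:,::-1])
```

```text
[ 0.57331896 -0.13577503  0.13314141] 5.584859784212396
(192, 113) [643.28576987 -64.45979554  52.        ] [97.9 66.1]
(388, 111) [ 657.57174951 -196.21154601   52.        ] [ 99.8 -66.4]
(396, 113) [ 656.50986262 -197.24918177   66.        ] [ 98.6 -67.3]
(559, 113) [ 666.64741985 -300.06450073   66.        ] [  99.  -170.6]
tcp [21.6  1.7]
[95.7 44.7]
[ 96.  -43.3]
```

```bash
python3 -m jog '[[[0,0.3,0.2,1.5,0],[0,0,0,2,0],[0,0,0,1.5,0],[0,0,0,0.5,0],[0,0,0,0,0],[0,0,0,0,0]]]'
python3 -m jog '[[[0,0,0,0.4,0],[0,0,0,0.4,0],[0,0,0,0.2,0],[0,0,0,0,0],[0,0,0,0,0]]]'
python3 -m jog '[[[0,0,0,0.2,0],[0,0,0,0.2,0],[0,0,0,0,0]]]'
```

```text
clock: 6.88
ee_pos: [0.5773, -0.1388, 0.0785]
tool_rot: [[0.995, 0.096, -0.0], [0.096, -0.995, 0.0], [-0.0, -0.0, -1.0]]
ft_force: [-0.5, 0.4, -1.6]
gripper_width: 0.0136
finger_force: 29.6
clock: 7.3
ee_pos: [0.5772, -0.1395, 0.0684]
tool_rot: [[0.995, 0.095, -0.0], [0.095, -0.995, -0.0], [-0.0, 0.0, -1.0]]
ft_force: [-0.4, 0.1, -1.0]
gripper_width: 0.0136
finger_force: 29.6
clock: 7.55
ee_pos: [0.5765, -0.1397, 0.0646]
tool_rot: [[0.995, 0.095, -0.001], [0.095, -0.995, -0.0], [-0.001, 0.0, -1.0]]
ft_force: [-2.8, -0.5, 2.7]
gripper_width: 0.0137
finger_force: 30.7
```

```bash
python3 -m jog '[[[0,0,0,0.2,0],[0,0,0,0.2,0],[0,0,0,0.1,0],[0,0,0,0,0],[0,0,0,0,0]]]'
python3 - <<'E'
from h import *
im=get_image('scene'); cv2.imwrite('pics/s3.png',cv2.resize(im[100:290,20:240],None,fx=3.1,fy=3.1,interpolation=cv2.INTER_CUBIC)[:,:,::-1])
E
```

```text
clock: 7.97
ee_pos: [0.5744, -0.1399, 0.0595]
tool_rot: [[0.996, 0.095, -0.005], [0.095, -0.996, -0.0], [-0.005, -0.0, -1.0]]
ft_force: [-5.3, 0.5, 6.7]
gripper_width: 0.0136
finger_force: 31.6
```

View pics/s3.png

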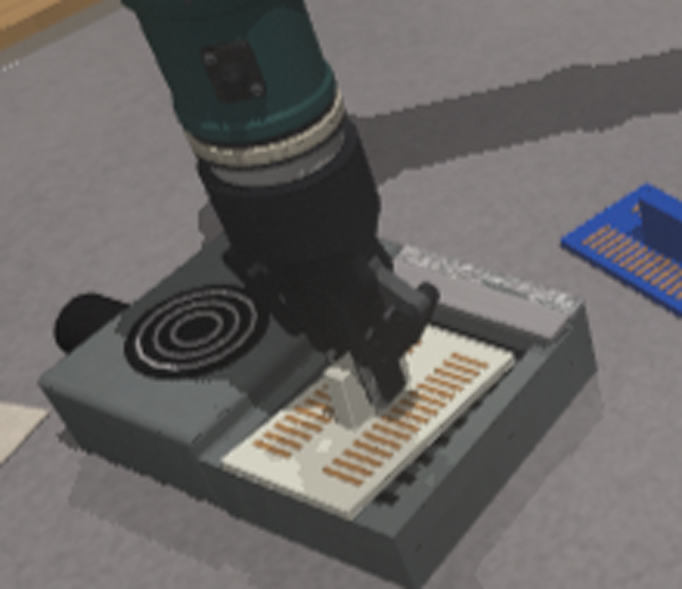

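The view shows the cartridge tilted: its far (robot-side) end is down inside the bay at (515,350), just short of the lip edge. Its near end rests on the +x wall (350,510). Now I slide it under the lip.

```bash
python3 -m jog '[[[0,-0.3,0,0,0],[0,-0.4,0,0,0],[0,-0.4,0,0,0],[0,-0.3,0,0,0],[0,0,0,0,0],[0,0,0,0,0]]]'
python3 -m jog '[[[0,-0.3,0,0,0],[0,-0.3,0,0,0],[0,-0.3,0,0,0],[0,0,0,0,0],[0,0,0,0,0]]]'
python3 - <<'E'
from h import *
s=read_state();print(s['ee_pos'])
im=get_image('scene'); cv2.imwrite('pics/s4.png',cv2.resize(im[100:290,20:240],None,fx=3.1,fy=3.1,interpolation=cv2.INTER_CUBIC)[:,:,::-1])
E
```

```text
clock: 8.52
ee_pos: [0.5631, -0.1408, 0.0592]
tool_rot: [[0.995, 0.095, -0.0], [0.095, -0.995, 0.0], [-0.0, -0.0, -1.0]]
ft_force: [0.6, 0.7, -2.3]
gripper_width: 0.0137
finger_force: 30.4
clock: 8.93
ee_pos: [0.554, -0.1417, 0.0593]
tool_rot: [[0.995, 0.095, -0.0], [0.095, -0.995, -0.0], [-0.0, 0.0, -1.0]]
ft_force: [0.5, -0.6, -1.6]
gripper_width: 0.014
finger_force: 30.4
[ 0.5539576  -0.14171994  0.05927211]
```

View pics/s4.png

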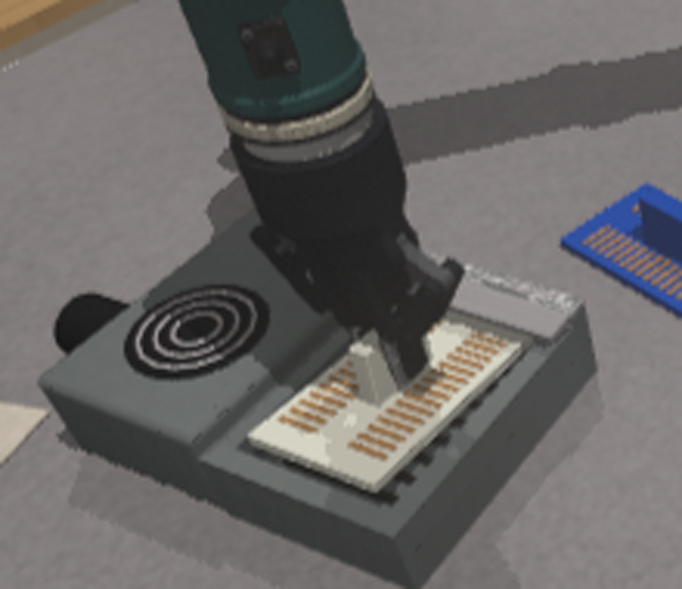

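The end is now under the lip and the near end is clear inside the wall. I'll nudge 3 mm further, then lower gently.

```bash
python3 -m jog '[[[0,-0.3,-0.2,0,0],[0,0,0,0.3,0],[0,0,0,0.3,0],[0,0,0,0.2,0],[0,0,0,0.2,0],[0,0,0,0,0],[0,0,0,0,0]]]'
python3 -m jog '[[[0,0,0,0.1,0],[0,0,0,0.1,0],[0,0,0,0.1,0],[0,0,0,0,0],[0,0,0,0,0]]]'
```

```text
clock: 9.57
ee_pos: [0.5526, -0.1397, 0.0497]
tool_rot: [[0.995, 0.096, 0.003], [0.096, -0.995, 0.0], [0.003, 0.0, -1.0]]
ft_force: [2.1, 1.5, 2.3]
gripper_width: 0.0135
finger_force: 31.0
clock: 9.98
ee_pos: [0.5537, -0.1397, 0.047]
tool_rot: [[0.995, 0.096, 0.005], [0.096, -0.995, -0.0], [0.005, 0.001, -1.0]]
ft_force: [5.0, 1.6, 4.3]
gripper_width: 0.0136
finger_force: 31.4
```

```bash
python3 -m jog '[[[0,0,0,0.1,0],[0,0,0,0.1,0],[0,0,0,0,0],[0,0,0,0,0]]]'
python3 -m jog '[[[0,0,0,0.1,0],[0,0,0,0.1,0],[0,0,0,0,0],[0,0,0,0,0]]]'
python3 - <<'E'
from h import *
im=get_image('scene'); cv2.imwrite('pics/s5.png',cv2.resize(im[100:290,20:240],None,fx=3.1,fy=3.1,interpolation=cv2.INTER_CUBIC)[:,:,::-1])
E
```

```text
clock: 10.32
ee_pos: [0.554, -0.1398, 0.0452]
tool_rot: [[0.995, 0.095, 0.005], [0.095, -0.995, -0.0], [0.005, 0.001, -1.0]]
ft_force: [4.2, 1.5, 5.3]
gripper_width: 0.0134
finger_force: 31.6
clock: 10.65
ee_pos: [0.5544, -0.1398, 0.044]
tool_rot: [[0.995, 0.095, 0.006], [0.095, -0.995, -0.0], [0.006, 0.001, -1.0]]
ft_force: [4.1, 1.3, 12.2]
gripper_width: 0.0135
finger_force: 32.6
```

View pics/s5.png

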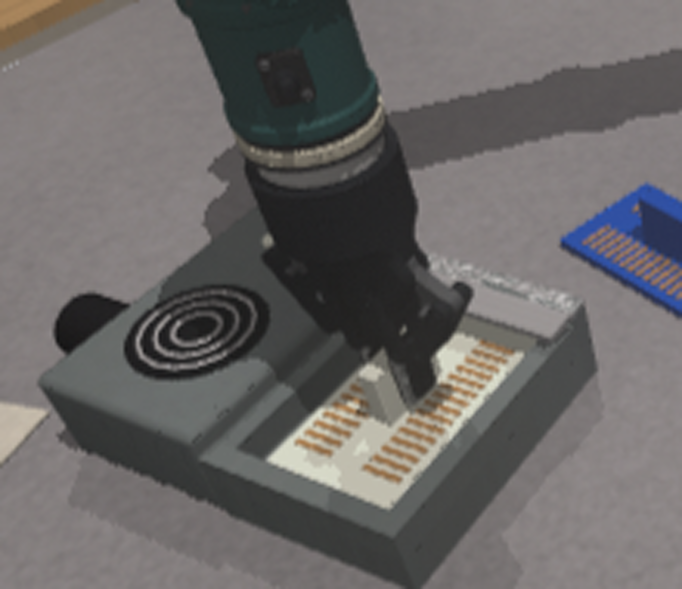

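The cartridge lies inside the bay, near edge (390,505) below the wall tops and far end under the lip. The force rise says it is on the floor. I'll release with a small opening and retreat.

```bash
python3 -m jog '[[[0,0,0,-0.1,0],[0.3,0,0,0,0],[0.35,0,0,0,0],[0.35,0,0,0,0],[0.35,0,0,0,0],[0.35,0,0,0,0]]]'
python3 -m jog '[[[0.35,0,0,-0.5,0],[0.35,0,0,-2,0],[0.35,0,0,-3.5,0],[0.35,0,0,-3.5,0],[0.35,-2,0,-3.5,0],[0.35,-3,0,-2.5,0],[0.35,-3,0,0,0],[0.35,0,-3,0,0],[0.35,0,0,0,0],[0.35,0,0,0,0]]]'
python3 - <<'E'
from h import *
im=get_image('scene');t=get_image('top')
A=cv2.resize(im[130:300,20:240],(400,309));B=cv2.resize(t[100:230,310:480],(400,309))
cv2.imwrite('pics/f.png',np.vstack([np.hstack([A,B])])[:,:,::-1])
E
```

```text
clock: 11.2
ee_pos: [0.55, -0.1401, 0.0427]
tool_rot: [[0.995, 0.095, -0.002], [0.095, -0.995, 0.0], [-0.002, -0.0, -1.0]]
ft_force: [-0.3, -0.1, -0.9]
gripper_width: 0.0299
finger_force: 0.0
clock: 12.03
ee_pos: [0.468, -0.1166, 0.199]
tool_rot: [[0.995, 0.097, 0.001], [0.097, -0.995, 0.0], [0.001, -0.0, -1.0]]
ft_force: [0.6, -0.0, 0.3]
gripper_width: 0.03
finger_force: 0.0
```

View pics/f.png

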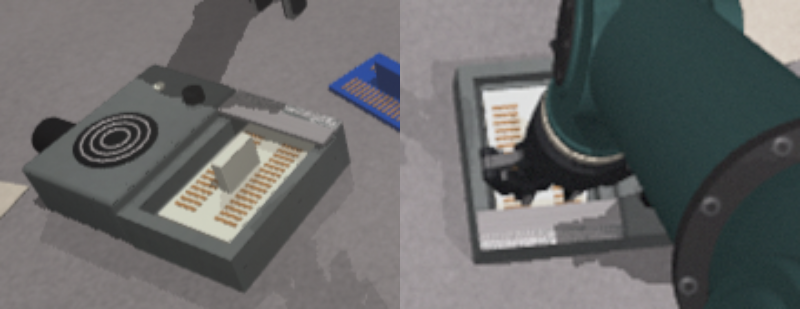

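The final view shows the cartridge flat on the bay floor, upright fin at (237,165), inside all the walls. Its robot-side end is under the lip, and the robot is clear. The 150 mm plate in a 164 mm bay must reach at least 10 mm under the lip.

```bash
python3 -c "
from station import *
print(job_done())"
```

```text
the job is handed in; nothing more can be done
None
```

The longer cartridge lies flat on the bay floor with its end under the steel lip; it was lowered in the grip and never dropped, the shorter cartridge was not touched, and I handed the job in at about 12 s.

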